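# Balance a wheel hub on the workshop beam scale

## Robot

A 7-joint arm with a two-finger parallel gripper is mounted at the origin on the work surface. World frame = base frame: x ahead of the robot, y to its left, z up, the work surface at z = 0. Lengths are in mm, angles in rad, forces in N, time in s.
With the tool pointing down it reaches from about 425 to 950 mm from the base axis. Payload 16.7 kg.
Tool frame: the origin (TCP) lies midway between the tips of the shut fingers; the grasp point (between the pads) lies env.pinch_z behind it (env.pinch_z is the distance from the TCP to the grasp point, in mm); z points along the fingers, y is the line along which they close (so a half turn about z gives the same grasp; the last joint's range is limited). The gripper opens to 94 mm and grips with 3 to 60 N. Pads are 16 mm wide; open, the fingers measure 119 mm over their backs; the gripper's body (75 mm by 177 mm) begins 78 mm behind the grasp point.
Start: joints at [-1.282, 0.426, 0.074, 1.606, -0.034, 1.111, -0.067], TCP at [286.775, 611.011, 205.467] pointing down, gripper open.
Joint ranges: [-2.85, 2.85], [-0.5, 2.14], [-1.23, 1.37], [0.21, 2.46], [-1.02, 4.16], [0.16, 2.05], [-2.73, 2.73]. Speed limits (rad/s): [1.89, 1.89, 2.39, 2.39, 3.01, 3.01, 3.01].

## Interface

Orientations are given as a rotation vector (axis times angle).
In Python, from bench import env, imaging gives the robot as it stands. The module is installed in compiled form; this text tells all that it offers.
- The arm moves only by the tool apply_moves, never from a script. Its arguments are lists of equal length, an entry for each row: "rotation": the turn, a rotation vector about the world's x, y, z in rad, a list of three; "xyz": the shift along the world's x, y, z in mm, a list of three; "grip": the closure, from 0 (fully open) to 1 (shut). A call has 1 to 5 rows; each row is the pose to reach, as a shift and turn from the pose commanded when the call began; what a row does not reach only later rows make up. A row lasts 1/12 s, in which the tool goes at most 41.7 mm and 7.16 degrees, less where a joint would pass 70% of its speed; a pose out of reach is approached as far as the arm can. A call with a gripper value outside its range is refused whole. The fingers move at their own pace and stop on an object; "newtons" is the grip in N (left out, the last holds). Time passes only in rows, so rows that repeat a pose let the fingers close. It gives the time, the measured TCP pose, the force, the opening and the grip force at its end, in the units of the state.
- env.observe(): the state, without advancing time (a new reading comes with each control period).
- imaging.capture(name): name is "side" or "top" or "wrist"; returns the picture (420x560x3 uint8, red, green, blue); there is no depth.
- imaging.calibration(name): a dict with "intrinsics" (3x3 intrinsics, pixels), "k1" (the pictures are not rectified: a ray, as slopes to the right and down, at radius r is drawn at 1 + k1 r^2 times it, then the intrinsics apply), "world_to_cam" (4x4, takes a point from world to camera coordinates). Camera axes: x right, y down, z forward; pixel columns grow to the right and rows downward; lengths in mm; the calibration is good to about 2 mm. A picture is of the moment at which its call begins: read the wrist's pose just before it. calibration takes no time and is no camera call; for the wrist camera it gives the pose at the moment of the call.
- env.hand_in(): hands the job in; it is judged then, once.
The state is a dict: "clock": time; "joint_pos": joint angles; "qd": joint speeds; "joint_torque": joint torques, N m; "eef_pos": TCP position; "tool_rot": TCP orientation; "force": force on the tool from outside, world axes, zero at the start; "wrist_torque": the same for the moment, N m; "opening": finger opening in mm; "grip_force": force on a finger pad.
Only numpy, scipy, OpenCV 4.12 (cv2) and the standard library are available. Lean on these libraries where they do the work, as an engineer would, in place of code of your own. Each camera call takes 0.05 s, during which the arm holds its last target. There are 200 camera calls.

## Task

A wheel hub hangs on the short arm of the bench beam scale. Slide the orange poise out along the long arm until it balances the hub, then let go so that the beam rests freely and level.

Things in the scene. Friction and masses are not known exactly. Their poses are not given: they have to be found in the camera images.
- scale: Fixed stand of the beam scale: blue base 120 x 500 x 16 mm, grey fork 76 mm wide, 211 mm high. Origin on the bench below the pivot (205 mm up; pivot axis = its x). The long arm points along its +y; along -y, 105 mm from the pivot, hangs a steel hub, 62 mm wide. Bar 12 wide, 20 high. At 298 mm along +y a grey gate, 281 high, 60 wide, with red marks at level height, guides the beam's tip.
- beam (a joint): Beam tilt, rad: 0 level, + is long arm up and hub down, stops at -0.2 and 0.2; starts at 0.2. The pivot is lightly sprung and damped: with nothing touching it, the beam settles in about 1.5 s at a tilt of about 0.0053 rad per mm that the poise is too far in (negative: too far out). More than about 38 mm off, it lies on a stop.
- poise (a joint): Place of the orange poise on the long arm, m: its centre is 0.030 + this value from the pivot along the beam; grows outwards, 0 to 0.22; starts at 0 to 0.02. It weighs 0.4 kg, slides with about 1.3 N of friction and stays where left. The hub's weight is unknown; balance lies somewhere from 0.06 to 0.16.
- poise_knob (a point): Top centre of the poise's knob, 65 mm above the beam's centre line (y outwards along the beam, z up from it; tilts and rises with it). The poise: orange block 36 x 36 x 40 mm centred on the bar, on it an upright orange knob, 26 mm diameter, 45 mm tall, black band near the top. Gripped firmly it holds the beam; between loosely open fingers the beam stays free to tilt.

How it is judged:
By the outcome, as a careful person would: the job done as asked, in the order asked, and still so for the second after the job is handed in, with the robot touching nothing.
It also fails if it takes over 45 s, if anything falls off the work surface, if the arm or the gripper's body presses on something with over 40 N, if the wrist force passes 120 N, or if a joint passes its speed limit or range.

## Working session

There is one attempt and no reset: what is moved stays moved. The work goes in short steps, Python scripts to look and compute and a tool call to move; the robot and the scene stay as the last step left them, time stands still between calls to the robot, and variables do not carry over. Pictures are saved under pics/ and viewed, at most 11 in all, crops included, and the job is handed in when it is done.

Besides the shell and the picture viewer there is one more tool, called after "Emit:" as name(argument=value, ...) on one line, values as JSON. apply_moves: Moves the arm, as the interface text tells. Its arguments: {"type":"object","properties":{"rotation":{"type":"array"},"xyz":{"type":"array"},"grip":{"type":"array"},"newtons":{"type":"number"}},"required":["rotation","xyz","grip"]}

```bash
mkdir -p pics
cat > h.py <<'E'
from bench import env, imaging
import numpy as np, cv2
def save(n,im): cv2.imwrite(f'pics/{n}.png',im[:,:,::-1])
def ray(c,uv):
    K=np.array(c["intrinsics"]);T=np.array(c["world_to_cam"])
    p=cv2.undistortPoints(np.array([[uv]],float),K,np.array([c["k1"],0,0,0,0.]))[0,0]
    d=T[:3,:3].T@np.array([p[0],p[1],1]);o=-T[:3,:3].T@T[:3,3]
    return o,d/np.linalg.norm(d)
def plane(c,uv,z):
    o,d=ray(c,uv);return o+d*(z-o[2])/d[2]
def meet(r1,r2):
    (a,d),(b,e)=r1,r2
    s=np.linalg.lstsq(np.c_[d,-e],b-a,rcond=None)[0]
    p,q=a+s[0]*d,b+s[1]*e
    return (p+q)/2,np.linalg.norm(p-q)
def proj(c,P):
    T=np.array(c["world_to_cam"])
    return cv2.projectPoints(np.array(P,float).reshape(-1,1,3),cv2.Rodrigues(T[:3,:3])[0],T[:3,3],np.array(c["intrinsics"]),np.array([c["k1"],0,0,0,0.]))[0][:,0]
E
python3 - <<'E'
from h import *
a=imaging.capture("side");b=imaging.capture("top")
np.save('side.npy',a);np.save('top.npy',b);save('side0',a);save('top0',b)
for n in("side","top"):
    c=imaging.calibration(n);T=np.array(c["world_to_cam"]);print(n,c["intrinsics"],c["k1"],-T[:3,:3].T@T[:3,3],T[:3,:3].round(2))
print(env.observe(),env.pinch_z)
E
```

```text
side [[507.11889377   0.         282.29252077]
 [  0.         507.11889377 217.05772691]
 [  0.           0.           1.        ]] -0.0014220300761561375 [563.88811928 386.06476915 646.49078918] [[-1.   -0.01 -0.01]
 [ 0.    0.69 -0.72]
 [ 0.02 -0.72 -0.69]]
top [[426.22199912   0.         282.95430385]
 [  0.         426.22199912 213.10282443]
 [  0.           0.           1.        ]] -0.025815797102025095 [452.53069479 -73.30596765 823.24430473] [[-0.01 -1.   -0.  ]
 [-0.98  0.01 -0.19]
 [ 0.19  0.   -0.98]]
{'clock': 0.1, 'joint_pos': array([-1.28147849,  0.42667724,  0.07387883,  1.60655915, -0.03412379,
        1.11079593, -0.06708055]), 'qd': array([-1.15450672e-04,  5.74412217e-05, -9.73938696e-04, -3.80210900e-03,
       -3.52948908e-04, -8.77243868e-04,  1.19441987e-03]), 'joint_torque': array([ 9.61994170e-03, -9.37480187e+01,  3.67661230e+00, -4.55036759e+01,
       -4.86979634e-02,  1.70344004e-02,  8.90400406e-05]), 'eef_pos': array([286.64843336, 610.6620975 , 204.83409031]), 'tool_rot': array([-6.83807582e-01, -3.06607989e+00,  1.82972553e-03]), 'force': array([ 0.23983241, -0.56666694,  0.49607904]), 'wrist_torque': array([-0.00543343,  0.00187008,  0.01551272]), 'grip_force': 0.0, 'opening': 94.17942334660238} 18.8
```

View pics/side0.png

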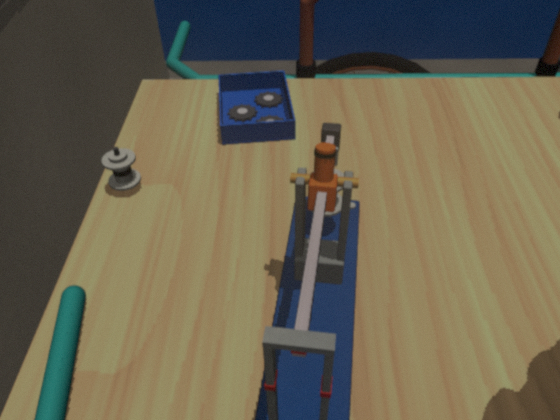

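View pics/top0.png

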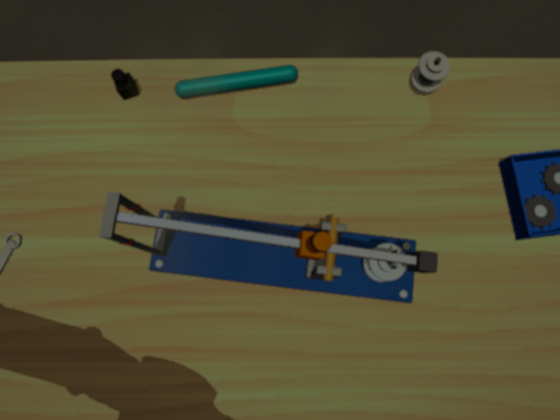

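The side view shows the beam running towards the camera, with the knob top at about (325,148) and the gate's top bar at (300,338). The top view shows the blue base corners at about (162,212), (152,270), (411,301) and (417,240), the knob at (321,241) and the gate at (110,215).

```bash
cat > m.py <<'E'
from h import *
a=np.load('side.npy');b=np.load('top.npy');cs=imaging.calibration("side");ct=imaging.calibration("top")
hsv=cv2.cvtColor(b,cv2.COLOR_RGB2HSV)
m=cv2.inRange(hsv,(105,120,30),(130,255,255));m[:,450:]=0
n,l,s,_=cv2.connectedComponentsWithStats(m)
m=np.uint8(m>0); pts=cv2.findNonZero(m)[:,0]; pts=pts[(pts[:,1]>200)&(pts[:,1]<310)]
W=np.array([plane(ct,p,16)[:2] for p in pts]);r=cv2.minAreaRect(W.astype(np.float32));print('base',r)
box=cv2.boxPoints(r);L=sorted(range(4),key=lambda i:box[i][1])
c=np.array(r[0]);ax=(box[L[2]]+box[L[3]]-box[L[0]]-box[L[1]]);ax/=np.linalg.norm(ax);print('axis',ax,'yaw',np.arctan2(-ax[0],ax[1]))
print('corner',[plane(ct,p,16)[:2].round(1) for p in[(162,212),(152,270),(411,301),(417,240)]])
p,e=meet(ray(cs,(325,148)),ray(ct,(321,241)));print('knob',p,e)
g=[meet(ray(cs,u),ray(ct,v)) for u,v in[((264,333),(104,238)),((335,336),(108,194))]];print('gate?',g)
for nm,im in(('s',a),('t',b)):
    h=cv2.cvtColor(im,cv2.COLOR_RGB2HSV);o=cv2.inRange(h,(3,150,70),(14,255,255))
    n,l,s,ce=cv2.connectedComponentsWithStats(o);print(nm,[(s[i].tolist(),ce[i].round(1)) for i in range(1,n) if s[i][4]>60])
A=cv2.resize(a[120:380,240:380],None,fx=2.2,fy=2.2,interpolation=cv2.INTER_CUBIC);B=cv2.resize(b[180:310,90:450],None,fx=2.2,fy=2.2)
save('crA',A);save('crB',B)
E
python3 m.py
python3 - <<'E'
import cv2,numpy as np
A=cv2.imread('pics/crA.png');B=cv2.imread('pics/crB.png')
print(A.shape,B.shape)
B=cv2.resize(B,None,fx=.6,fy=.6)
C=np.zeros((600,800,3),np.uint8);C[:A.shape[0],:A.shape[1]]=A;C[:B.shape[0],315:315+B.shape[1]]=B[:,:485];cv2.imwrite('pics/crC.png',np.clip(C*1.6,0,255).astype(np.uint8))
E
```

```text
base ((526.8438720703125, -72.70393371582031), (493.26190185546875, 114.94943237304688), 82.582763671875)
axis [0.12909395 0.99163234] yaw -0.12945524
corner [array([611.4, 160.8]), array([500. , 174.7]), array([ 439.3, -310.2]), array([ 553.4, -328.7])]
knob [ 521.7941951  -122.4818477   273.01547487] 1.725012444787969
gate? [(array([556.13308569, 154.9302447 , 285.63483886]), np.float64(61.84512490916307)), (array([553.99287294, 154.36739986, 301.52243267]), np.float64(51.13708567473641))]
s [([316, 142, 19, 13, 182], array([325.1, 148.2])), ([308, 158, 30, 53, 1014], array([323. , 182.5]))]
t []
(572, 308, 3) (286, 792, 3)
```

View pics/crC.png

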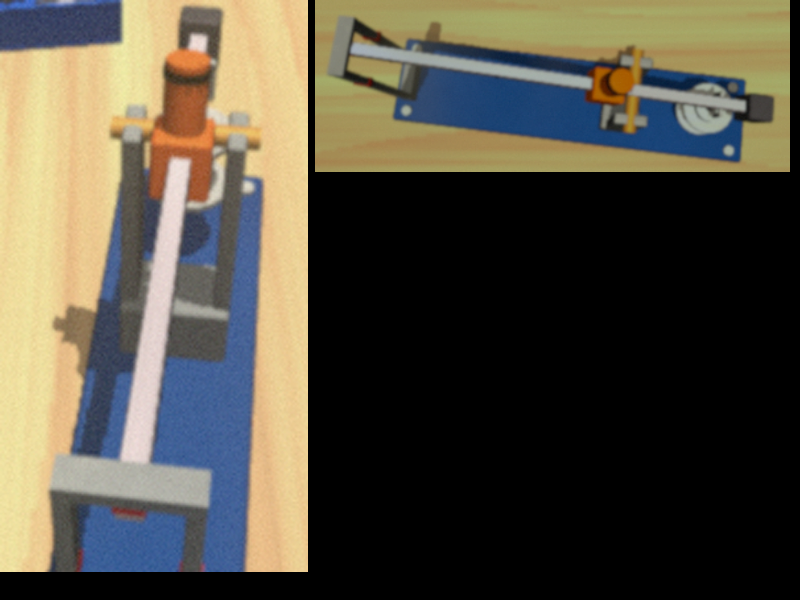

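```bash
cat > m2.py <<'E'
from h import *
cs=imaging.calibration("side");ct=imaging.calibration("top")
u=np.array([.129,.992]);v=np.array([.992,-.129])
P=[plane(ct,p,205)[:2] for p in[(333.9,216.4),(330.2,278.5)]];print('rod top',P,np.mean(P,0))
f=lambda x,y:(240+x/2.2,120+y/2.2)
S=[plane(cs,f(*p),205)[:2] for p in[(112,127),(260,137)]];print('rod side',S,np.mean(S,0))
G=[plane(cs,f(*p),281)[:2] for p in[(58,455),(211,470)]];print('gate side',G,np.mean(G,0))
g=lambda x,y:(90+(x-315)/1.32,180+y/1.32)
H=[plane(ct,g(*p),281)[:2] for p in[(346,16),(330,74)]];print('gate top',H,np.mean(H,0))
k=np.array([521.8,-122.5])
for n,A,B in(('side',S,G),('top',P,H)):
    d=np.mean(B,0)-np.mean(A,0);print(n,'pivot-gate',np.linalg.norm(d),d/np.linalg.norm(d),'knob along',(k-np.mean(A,0))@d/np.linalg.norm(d))
E
python3 m2.py
```

```text
rod top [array([ 565.74582442, -148.26657015]), array([ 475.14047292, -140.33370364])] [ 520.44314867 -144.3001369 ]
rod side [array([ 564.77440583, -148.02639337]), array([ 474.3381056, -137.9335852])] [ 519.55625571 -142.97998928]
gate side [array([585.54616329, 141.65061029]), array([527.09320131, 148.24548166])] [556.3196823  144.94804598]
gate top [array([586.30485891, 149.34657575]), array([528.17254192, 161.13251284])] [557.23870042 155.2395443 ]
side pivot-gate 290.26557326145553 [0.12665445 0.9919469 ] knob along 20.59924205600534
top pivot-gate 301.7912080221785 [0.12192387 0.99253946] knob along 21.802928563538266
```

Pivot is at about (520,-143.5) and the long arm points along (0.125,0.992). The knob top is at about (522,-122.5,275). I'll turn the tool by +0.314 so the fingers straddle the knob along the beam, and approach from above.

Emit:
apply_moves(rotation=[[0,0,0.07],[0,0,0.14],[0,0,0.21],[0,0,0.28],[0,0,0.314]], xyz=[[8,-29,27],[16,-58,54],[24,-87,81],[32,-116,108],[40,-145,135]], grip=[0,0,0,0,0])

```text
clock: 0.52
eef_pos: [326.9, 464.3, 341.4]
tool_rot: [-0.189, -3.136, 0.001]
force: [0.6, -0.1, 0.2]
opening: 93.9
grip_force: 0.0
```

Emit:
apply_moves(rotation=[[0,0,0],[0,0,0],[0,0,0],[0,0,0],[0,0,0]], xyz=[[14,-38,0],[28,-76,0],[42,-114,0],[56,-152,0],[70,-190,0]], grip=[0,0,0,0,0])

```text
clock: 0.93
eef_pos: [396.9, 274.0, 340.4]
tool_rot: [-0.196, -3.135, -0.0]
force: [1.3, -0.6, 0.8]
opening: 93.9
grip_force: 0.0
```

Emit:
apply_moves(rotation=[[0,0,0],[0,0,0],[0,0,0],[0,0,0],[0,0,0]], xyz=[[14,-38,0],[28,-76,0],[42,-114,0],[56,-152,0],[70,-190,0]], grip=[0,0,0,0,0])

```text
clock: 1.35
eef_pos: [466.8, 83.9, 340.5]
tool_rot: [-0.196, -3.135, -0.0]
force: [0.2, 1.8, 0.5]
opening: 94.0
grip_force: 0.0
```

Emit:
apply_moves(rotation=[[0,0,0],[0,0,0],[0,0,0],[0,0,0],[0,0,0]], xyz=[[11,-40,0],[22,-80,0],[33,-120,0],[44,-160,0],[55,-200,0]], grip=[0,0,0,0,0])

```text
clock: 1.77
eef_pos: [521.7, -116.1, 340.6]
tool_rot: [0.196, 3.135, 0.0]
force: [1.2, 0.5, 0.2]
opening: 93.7
grip_force: 0.0
```

Emit:
apply_moves(rotation=[[0,0,0],[0,0,0],[0,0,0],[0,0,0],[0,0,0]], xyz=[[0,-3,-10],[0,-3,-20],[0,-3,-20],[0,-3,-20],[0,-3,-20]], grip=[0.2,0.3,0.3,0.3,0.3])

```text
clock: 2.18
eef_pos: [521.8, -115.6, 320.6]
tool_rot: [-0.193, -3.136, -0.001]
force: [-0.8, -0.2, 1.0]
opening: 66.6
grip_force: 0.0
```

Run:
```python
from h import *
s=imaging.capture("side");t=imaging.capture("top");save('side1',s)
save('mix1',np.vstack([cv2.convertScaleAbs(s[80:380,100:460],alpha=1.3),cv2.convertScaleAbs(t[120:420,100:460],alpha=1.5)]))
```

```text
(no output)
```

View pics/mix1.png

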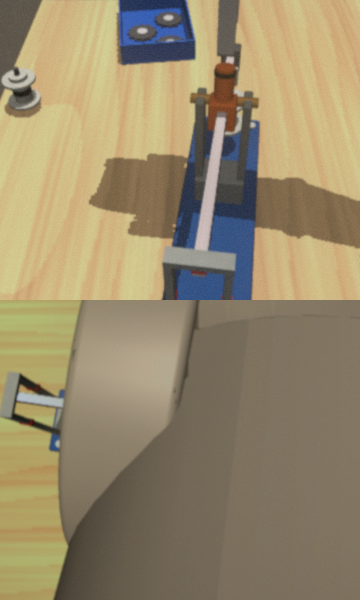

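Run:
```python
from h import *
o=env.observe();print(o['eef_pos'],o['opening'],o['qd'].round(3))
c=imaging.calibration("side");u=np.array([.125,.992,0]);p=o['eef_pos']
print(proj(c,[p,p+u*33,p-u*33,[522,-122.5,275]]))
w=imaging.capture("wrist");save('w1',w)
cw=imaging.calibration("wrist");print(proj(cw,[p,p+u*33,p-u*33,[522,-122.5,275],[520,-143.5,205]]))
```

```text
[ 521.98432191 -115.94396647  320.9190797 ] 65.6399205714496 [ 0.004 -0.001  0.004 -0.001 -0.001 -0.002  0.004]
[[327.66349491 117.82546718]
 [325.49650151 134.18560853]
 [329.66354097 102.72507667]
 [325.58934108 146.82782419]]
[[274.34979248 258.12589734]
 [336.21195177 258.07449228]
 [212.48071134 257.99450728]
 [264.58309526 228.64812787]
 [241.68380307 199.20673916]]
```

View pics/w1.png

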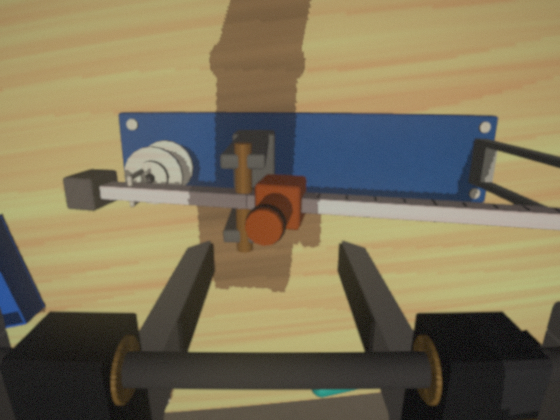

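The wrist view shows the knob top at (265,225), where I predicted (264.6,228.6). It lies between the finger tips at about (205,250) and (345,250), so the position is confirmed. Next I descend and narrow the fingers.

Emit:
apply_moves(rotation=[[0,0,0],[0,0,0],[0,0,0],[0,0,0],[0,0,0]], xyz=[[0,-2,-26],[0,-4,-52],[0,-4,-78],[0,-4,-78],[0,-4,-78]], grip=[0.3,0.3,0.4,0.5,0.53])

```text
clock: 2.75
eef_pos: [521.4, -120.7, 242.6]
tool_rot: [-0.195, -3.134, 0.001]
force: [0.8, 0.3, 0.8]
opening: 48.9
grip_force: 0.0
```

Emit:
apply_moves(rotation=[[0,0,0],[0,0,0],[0,0,0],[0,0,0],[0,0,0]], xyz=[[1,8,1],[3,21,3],[5,35,6],[7,49,9],[8,63,12]], grip=[0.53,0.53,0.53,0.53,0.53])

```text
clock: 3.17
eef_pos: [530.7, -57.1, 256.6]
tool_rot: [0.196, 3.133, 0.0]
force: [0.6, -2.1, -1.5]
opening: 44.0
grip_force: 1.1
```

```bash
cat > t.py <<'E'
from h import *
import sys
# tilt and poise place from the side view: band-free orange blob of knob top, and red/tip
u=np.array([.125,.992,0]);piv=np.array([520,-143.5,205.])
s=imaging.capture("side");np.save('s.npy',s);w=imaging.capture("wrist");np.save('w.npy',w)
h=cv2.cvtColor(s,cv2.COLOR_RGB2HSV);o=cv2.inRange(h,(3,150,60),(14,255,255))
n,l,st,ce=cv2.connectedComponentsWithStats(o);print([(st[i].tolist(),ce[i].round(1).tolist()) for i in range(1,n) if st[i][4]>60])
e=env.observe();print(e['clock'],e['eef_pos'],'along',(e['eef_pos']-piv)@u,e['opening'],e['force'])
m=np.zeros((420,800,3),np.uint8);m[:,:400]=s[:,100:500];m[:,400:]=w[:,80:480]
save(sys.argv[1],cv2.convertScaleAbs(m,alpha=1.3))
E
python3 t.py t1
```

```text
[([548, 42, 12, 21, 97], [554.8, 53.2]), ([303, 188, 32, 49, 667], [319.0, 215.9])]
3.2667 [531.06055335 -55.35257889 256.50551813] along 88.82481091078827 44.05881918260651 [-0.33300488 -0.38512676 -1.37378761]
```

View pics/t1.png

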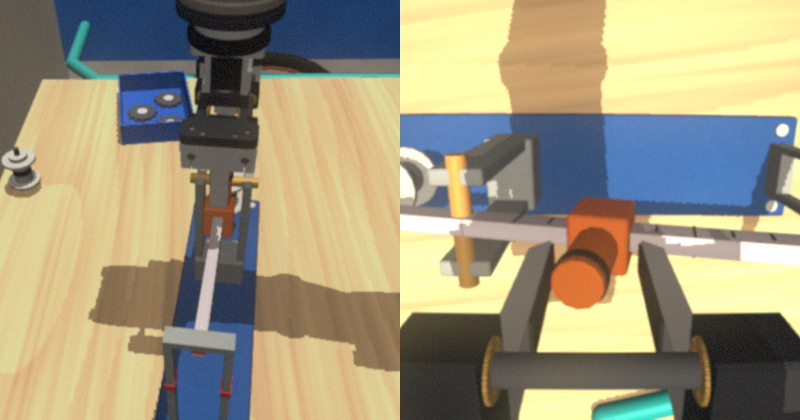

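The poise is following the fingers, at q of about 63 mm. The beam tip still shows red just under the gate bar, at about (300,352), while the level marks are at rows 385–393. I'll keep pushing.

Emit:
apply_moves(rotation=[[0,0,0],[0,0,0],[0,0,0],[0,0,0],[0,0,0]], xyz=[[1,8,1],[2,16,2],[3,24,3],[3,24,3],[3,24,3]], grip=[0.53,0.53,0.53,0.53,0.53])

```text
clock: 3.68
eef_pos: [532.8, -33.5, 257.5]
tool_rot: [-0.195, -3.135, -0.0]
force: [-0.4, 0.1, 0.6]
opening: 44.3
grip_force: 0.0
```

```bash
cat > r.py <<'E'
from h import *
s=imaging.capture("side");np.save('s.npy',s)
u=np.array([.125,.992,0]);piv=np.array([520,-143.5,205.]);c=imaging.calibration("side")
h=cv2.cvtColor(s,cv2.COLOR_RGB2HSV);o=cv2.inRange(h,(0,140,60),(8,255,255))|cv2.inRange(h,(172,140,60),(180,255,255));o[:330]=0
n,l,st,ce=cv2.connectedComponentsWithStats(o);print([(st[i].tolist(),ce[i].round(1).tolist()) for i in range(1,n) if st[i][4]>5])
print('pred tip at tilt 0,.1,.2',proj(c,[piv+298*(np.cos(t)*u+np.sin(t)*np.array([0,0,1])) for t in(0,.1,.2)]).round(1).tolist())
e=env.observe();print(e['clock'],e['eef_pos'].round(1),'along',((e['eef_pos']-piv)@u).round(1),e['opening'],e['force'].round(1))
E
python3 r.py
```

```text
[([291, 354, 15, 8, 86], [298.0, 357.5]), ([264, 381, 12, 10, 66], [270.0, 386.6]), ([321, 390, 10, 7, 46], [325.0, 393.8])]
pred tip at tilt 0,.1,.2 [[299.1, 382.5], [299.6, 364.7], [300.5, 342.4]]
3.7333 [532.7 -33.9 257.5] along 110.3 43.94672091095479 [0.3 0.1 0.9]
```

Emit:
apply_moves(rotation=[[0,0,0],[0,0,0],[0,0,0],[0,0,0],[0,0,0]], xyz=[[-1,-8,0],[-1,-8,0],[-1,-8,0],[-1,-8,0],[-1,-8,0]], grip=[0.53,0.53,0.53,0.53,0.53])

```text
clock: 4.15
eef_pos: [531.8, -42.1, 257.5]
tool_rot: [-0.196, -3.135, 0.0]
force: [0.6, 0.5, -1.6]
opening: 43.8
grip_force: 0.0
```

Emit:
apply_moves(rotation=[[0,0,0],[0,0,0],[0,0,0],[0,0,0],[0,0,0]], xyz=[[0,0,0],[0,0,0],[0,0,0],[0,0,0],[0,0,0]], grip=[0.5,0.5,0.5,0.5,0.5])

```text
clock: 4.57
eef_pos: [531.8, -41.9, 257.5]
tool_rot: [-0.196, -3.135, 0.0]
force: [1.0, 0.1, -1.0]
opening: 46.8
grip_force: 0.0
```

Emit:
apply_moves(rotation=[[0,0,0],[0,0,0],[0,0,0],[0,0,0],[0,0,0]], xyz=[[0,0,0],[0,0,0],[0,0,0],[0,0,0],[0,0,0]], grip=[0.5,0.5,0.5,0.5,0.5])

```text
clock: 4.98
eef_pos: [531.8, -42.0, 257.5]
tool_rot: [0.196, 3.135, -0.0]
force: [0.2, 0.5, 0.9]
opening: 46.9
grip_force: 0.0
```

```bash
python3 r.py; python3 t.py t2
```

```text
[([291, 352, 15, 4, 45], [298.2, 353.4]), ([264, 381, 12, 10, 61], [270.0, 386.5]), ([321, 390, 10, 7, 49], [325.3, 393.7])]
pred tip at tilt 0,.1,.2 [[299.1, 382.5], [299.6, 364.7], [300.5, 342.4]]
5.0333 [531.8 -42.  257.5] along 102.2 46.77633193271574 [0.1 0.4 0.1]
[([549, 34, 11, 30, 117], [555.3, 49.9]), ([301, 206, 32, 44, 756], [316.8, 227.9])]
5.1333 [531.80447647 -42.00590987 257.49527314] along 102.15769696686397 46.738845546411184 [ 0.12674395 -0.2104481   0.43596484]
```

View pics/t2.png

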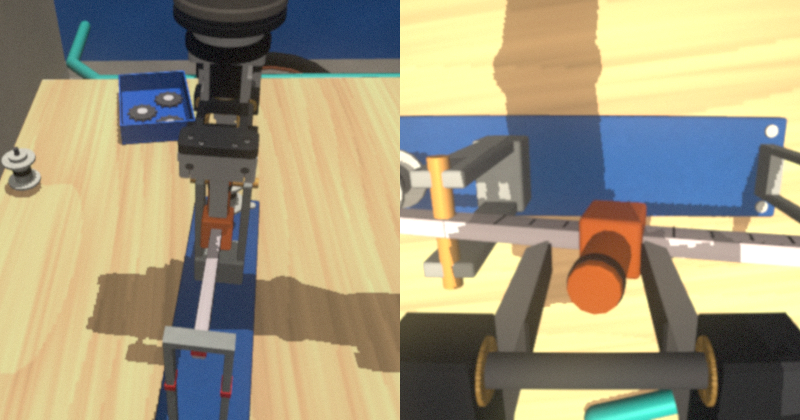

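Backed off, the beam is still at or near the upper stop, with the tip's red at row 353 just under the gate bar. The knob at (598,285) in the composite is clear of both fingers. I'll push about 30 mm further out and back off again.

Emit:
apply_moves(rotation=[[0,0,0],[0,0,0],[0,0,0],[0,0,0],[0,0,0]], xyz=[[1,10,1],[2,19,2],[4,29,3],[5,38,3],[5,38,3]], grip=[0.53,0.53,0.53,0.53,0.53])

```text
clock: 5.55
eef_pos: [537.2, -1.1, 260.4]
tool_rot: [-0.191, -3.136, -0.001]
force: [-0.8, 0.1, 0.3]
opening: 44.3
grip_force: 0.0
```

Emit:
apply_moves(rotation=[[0,0,0],[0,0,0],[0,0,0],[0,0,0],[0,0,0]], xyz=[[-1,-8,0],[-1,-9,0],[-1,-9,0],[-1,-9,0],[-1,-9,0]], grip=[0.5,0.5,0.5,0.5,0.5])

```text
clock: 5.97
eef_pos: [535.8, -13.3, 260.5]
tool_rot: [0.197, 3.135, 0.0]
force: [-0.3, -0.0, -0.6]
opening: 46.7
grip_force: 0.0
```

Emit:
apply_moves(rotation=[[0,0,0],[0,0,0],[0,0,0],[0,0,0],[0,0,0]], xyz=[[0,0,0],[0,0,0],[0,0,0],[0,0,0],[0,0,0]], grip=[0.5,0.5,0.5,0.5,0.5])

```text
clock: 6.38
eef_pos: [535.8, -13.0, 260.5]
tool_rot: [-0.196, -3.135, 0.0]
force: [0.4, 0.2, 0.4]
opening: 47.2
grip_force: 0.0
```

Emit:
apply_moves(rotation=[[0,0,0],[0,0,0],[0,0,0],[0,0,0],[0,0,0]], xyz=[[0,0,0],[0,0,0],[0,0,0],[0,0,0],[0,0,0]], grip=[0.5,0.5,0.5,0.5,0.5])

```text
clock: 6.8
eef_pos: [535.8, -13.0, 260.5]
tool_rot: [-0.196, -3.135, 0.0]
force: [-0.1, 0.3, -0.3]
opening: 46.8
grip_force: 0.1
```

```bash
python3 r.py; python3 t.py t3
```

```text
[([275, 371, 2, 8, 9], [275.8, 374.8]), ([290, 377, 15, 9, 85], [297.1, 381.5]), ([265, 380, 11, 11, 65], [270.5, 386.4]), ([321, 391, 10, 6, 46], [325.3, 393.8])]
pred tip at tilt 0,.1,.2 [[299.1, 382.5], [299.6, 364.7], [300.5, 342.4]]
6.85 [535.8 -13.  260.5] along 131.4 47.184806955597644 [0.5 0.  0.2]
[([548, 48, 12, 15, 72], [553.3, 55.1]), ([298, 232, 33, 46, 1049], [314.0, 252.8])]
6.95 [535.8003313  -12.98896496 260.49355566] along 131.4419881743052 47.55419979074473 [-0.59847133  0.71328353  0.19646667]
```

View pics/t3.png

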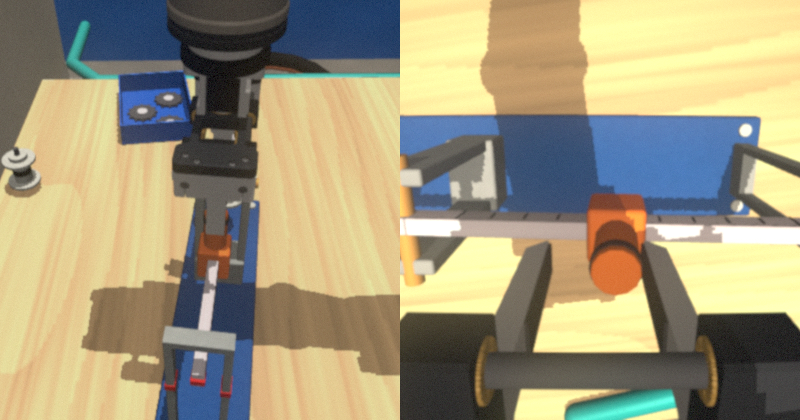

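The beam is almost level: the tip's red is at (297,381.5), against about 390 between the marks. The knob looks close to the outer finger, though, so I'll open wider and recentre to make sure it is free.

Emit:
apply_moves(rotation=[[0,0,0],[0,0,0],[0,0,0],[0,0,0],[0,0,0]], xyz=[[0.5,5,0],[0.5,5,0],[0.5,5,0],[0.5,5,0],[0.5,5,0]], grip=[0.3,0.3,0.3,0.3,0.3])

```text
clock: 7.37
eef_pos: [536.3, -8.1, 260.5]
tool_rot: [-0.196, -3.135, 0.0]
force: [0.0, 0.5, -0.6]
opening: 65.8
grip_force: 0.0
```

Emit:
apply_moves(rotation=[[0,0,0],[0,0,0],[0,0,0],[0,0,0],[0,0,0]], xyz=[[0,0,0],[0,0,0],[0,0,0],[0,0,0],[0,0,0]], grip=[0.3,0.3,0.3,0.3,0.3])

```text
clock: 7.78
eef_pos: [536.3, -8.0, 260.5]
tool_rot: [-0.196, -3.135, 0.0]
force: [0.0, 0.1, -0.5]
opening: 66.0
grip_force: 0.0
```

Emit:
apply_moves(rotation=[[0,0,0],[0,0,0],[0,0,0],[0,0,0],[0,0,0]], xyz=[[0,0,0],[0,0,0],[0,0,0],[0,0,0],[0,0,0]], grip=[0.3,0.3,0.3,0.3,0.3])

```text
clock: 8.2
eef_pos: [536.3, -8.0, 260.5]
tool_rot: [-0.196, -3.135, 0.0]
force: [-0.1, -0.5, -0.6]
opening: 65.8
grip_force: 0.0
```

```bash
python3 r.py
python3 - <<'E'
from h import *
c=imaging.calibration("side");u=np.array([.125,.992,0]);piv=np.array([520,-143.5,205.])
for p in[(270.5,386.4),(325.3,393.8),(297.1,381.5)]:
    q=plane(c,p,205);print(q.round(1),'along',((q-piv)@u).round(1),'x',((q-piv)@[.992,-.125,0]).round(1))
s=np.load('s.npy');w=imaging.capture("wrist")
m=np.zeros((600,800,3),np.uint8);m[:330,:800]=cv2.resize(s[340:420,200:394],(800,330),interpolation=cv2.INTER_CUBIC)
m[330:]=cv2.resize(w[150:339],(800,270));save('t4',cv2.convertScaleAbs(m,alpha=1.3))
E
```

```text
[([265, 371, 13, 20, 69], [271.1, 384.8]), ([290, 381, 15, 7, 80], [297.2, 383.9]), ([321, 391, 10, 6, 47], [325.3, 393.9])]
pred tip at tilt 0,.1,.2 [[299.1, 382.5], [299.6, 364.7], [300.5, 342.4]]
8.25 [536.3  -8.  260.5] along 136.5 65.9451112307201 [ 0.2 -0.5  0.2]
[584.  156.1 205. ] along 305.2 x 26.0
[533.3 163.2 205. ] along 305.9 x -25.1
[559.1 151.1 205. ] along 297.1 x 2.0
```

View pics/t4.png

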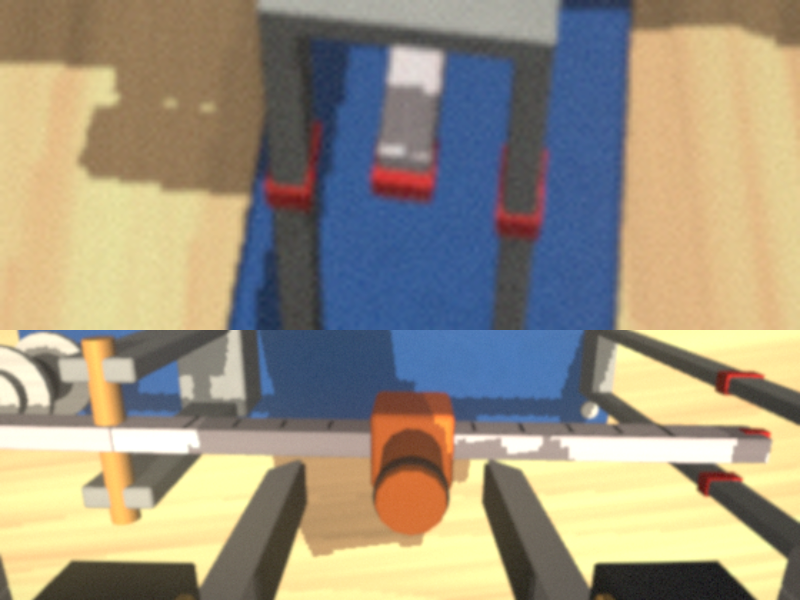

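Run:
```python
from h import *
cw=imaging.calibration("wrist");c=imaging.calibration("side");u=np.array([.125,.992,0]);v=np.array([.992,-.125,0]);piv=np.array([520,-143.5,205.])
for p in[(539,223.5),(538,241)]:
    q=plane(cw,p,215);print('tip',((q-piv)@u).round(1),((q-piv)@v).round(1))
for p in [(739/1.4286,(382-330)/1.4286+150),(720/1.4286,(484-330)/1.4286+150)]:
    q=plane(cw,p,205);print('mark',((q-piv)@u).round(1),((q-piv)@v).round(1))
for nm,p in(('tip top edge',(298,340+168/4.125)),('tip c',(297.2,383.9)),('tip bot',(297.2,340+198/4.125)),('markL',(270.5,386.4)),('markR',(325.3,393.8)),('mLb',(270.5,340+206/4.125)),('mRb',(326,340+236/4.125))):
    o,d=ray(c,p);r=[]
    for L in(290,294,298,302,305):
        t=(L-(o-piv)@u)/(d@u);r.append((o+t*d)[2].round(1))
    print(nm,r)
```

```text
tip 313.5 -3.2
tip 315.6 9.5
mark 300.1 -26.2
mark 300.5 26.5
tip top edge [np.float64(193.3), np.float64(200.8), np.float64(208.3), np.float64(215.9), np.float64(221.5)]
tip c [np.float64(186.9), np.float64(194.5), np.float64(202.1), np.float64(209.8), np.float64(215.5)]
tip bot [np.float64(178.6), np.float64(186.4), np.float64(194.2), np.float64(202.0), np.float64(207.8)]
markL [np.float64(175.3), np.float64(183.1), np.float64(190.9), np.float64(198.7), np.float64(204.6)]
markR [np.float64(173.8), np.float64(181.7), np.float64(189.5), np.float64(197.4), np.float64(203.3)]
mLb [np.float64(167.9), np.float64(175.8), np.float64(183.8), np.float64(191.7), np.float64(197.7)]
mRb [np.float64(167.0), np.float64(174.9), np.float64(182.9), np.float64(190.9), np.float64(196.8)]
```

Run:
```python
from h import *
cw=imaging.calibration("wrist");c=imaging.calibration("side");u=np.array([.125,.992,0]);v=np.array([.992,-.125,0]);piv=np.array([520,-143.5,205.])
g=lambda x,y:(x/1.4286,(y-330)/1.4286+150)
f=lambda x,y:(200+x/4.124,340+y/4.125)
# tip far top corners: side (372,168)=+x.. , (437,172); wrist (770,437) / (768,461); mark front top edges
def m(n,a,b):
    p,e=meet(ray(c,f(*a)),ray(cw,g(*b)));print(n,'along %.1f x %.1f z %.1f gap %.1f'%((p-piv)@u,(p-piv)@v,p[2],e))
m('tip L',(375,170),(770,435));m('tip R',(435,174),(768,461))
m('markL front top outer',(267,185),(764,375));m('markR front top outer',(543,213),(741,478))
```

```text
tip L along 308.1 x 0.7 z 221.3 gap 12.2
tip R along 306.4 x -1.2 z 227.3 gap 11.6
markL front top outer along 311.0 x 0.8 z 207.5 gap 60.7
markR front top outer along 302.4 x -8.9 z 223.9 gap 47.0
```

Run:
```python
from h import *
cw=imaging.calibration("wrist");c=imaging.calibration("side");u=np.array([.125,.992,0]);v=np.array([.992,-.125,0]);piv=np.array([520,-143.5,205.])
g=lambda x,y:(x/1.4286,(y-330)/1.4286+150)
f=lambda x,y:(200+x/4.124,340+y/4.125)
def m(n,a,b):
    p,e=meet(ray(c,f(*a)),ray(cw,g(*b)));print(n,'along %.1f x %.1f z %.1f gap %.1f'%((p-piv)@u,(p-piv)@v,p[2],e))
m('tip R',(435,174),(770,435));m('tip L',(375,170),(768,461))
m('markR front top outer',(543,213),(764,375));m('markL front top outer',(267,185),(741,478))
```

```text
tip R along 306.7 x -6.5 z 223.7 gap 0.2
tip L along 307.9 x 6.2 z 224.4 gap 0.5
markR front top outer along 306.7 x -31.0 z 211.9 gap 0.6
markL front top outer along 308.0 x 26.6 z 208.5 gap 9.4
```

Run:
```python
from h import *
cw=imaging.calibration("wrist");u=np.array([.125,.992,0]);piv=np.array([520,-143.5,205.])
g=lambda x,y:(x/1.4286,(y-330)/1.4286+150)
for x in(375,411,447):
    q=plane(cw,g(x,500),274);print(((q-piv)@u).round(1))
```

```text
130.8
143.3
155.9
```

Triangulating the tip puts its top at z of about 224, where level is 215. That is a tilt of about +0.03, so the poise is about 6 mm too far in. I'll lower the fingers, close to 44 mm and nudge it outwards slowly.

Emit:
apply_moves(rotation=[[0,0,0],[0,0,0],[0,0,0],[0,0,0],[0,0,0]], xyz=[[1,10,-11],[1,10,-22],[1,10,-22],[1,10,-22],[1,10,-22]], grip=[0.3,0.4,0.53,0.53,0.53])

```text
clock: 8.72
eef_pos: [537.2, 1.9, 238.3]
tool_rot: [-0.196, -3.135, 0.001]
force: [-0.5, 0.6, 0.9]
opening: 45.3
grip_force: 0.0
```

Emit:
apply_moves(rotation=[[0,0,0],[0,0,0],[0,0,0],[0,0,0],[0,0,0]], xyz=[[0.4,3,0],[0.8,6,0],[1.1,9,0],[1.5,12,0],[1.9,15,0]], grip=[0.53,0.53,0.53,0.53,0.53])

```text
clock: 9.13
eef_pos: [539.3, 17.3, 238.5]
tool_rot: [0.196, 3.135, -0.0]
force: [1.2, -1.5, -1.6]
opening: 44.2
grip_force: 0.7
```

Emit:
apply_moves(rotation=[[0,0,0],[0,0,0],[0,0,0],[0,0,0],[0,0,0]], xyz=[[0,0,0],[-1,-8,0],[-1,-8,0],[-1,-8,0],[-1,-8,0]], grip=[0.53,0.3,0.3,0.3,0.3])

```text
clock: 9.55
eef_pos: [538.2, 8.8, 238.5]
tool_rot: [0.197, 3.135, 0.0]
force: [-0.7, 0.2, 0.5]
opening: 65.1
grip_force: 0.0
```

Emit:
apply_moves(rotation=[[0,0,0],[0,0,0],[0,0,0],[0,0,0],[0,0,0]], xyz=[[0,0,0],[0,0,0],[0,0,0],[0,0,0],[0,0,0]], grip=[0.3,0.3,0.3,0.3,0.3])

```text
clock: 9.97
eef_pos: [538.2, 9.1, 238.5]
tool_rot: [-0.196, -3.135, 0.0]
force: [0.6, 0.2, 0.1]
opening: 65.8
grip_force: 0.0
```

Emit:
apply_moves(rotation=[[0,0,0],[0,0,0],[0,0,0],[0,0,0],[0,0,0]], xyz=[[0,0,0],[0,0,0],[0,0,0],[0,0,0],[0,0,0]], grip=[0.3,0.3,0.3,0.3,0.3])

```text
clock: 10.38
eef_pos: [538.2, 9.0, 238.4]
tool_rot: [-0.196, -3.135, 0.0]
force: [0.4, -0.4, -0.7]
opening: 65.8
grip_force: 0.0
```

```bash
python3 r.py
python3 - <<'E'
from h import *
s=np.load('s.npy');w=imaging.capture("wrist");c=imaging.calibration("wrist");np.savez('cw.npz',**{k:np.array(v) for k,v in c.items()})
m=np.zeros((600,800,3),np.uint8);m[:330,:800]=cv2.resize(s[340:420,200:394],(800,330),interpolation=cv2.INTER_CUBIC)
m[330:]=cv2.resize(w[150:339],(800,270));save('t5',cv2.convertScaleAbs(m,alpha=1.3))
E
```

```text
[([264, 371, 14, 20, 76], [270.8, 384.8]), ([290, 391, 15, 6, 68], [297.2, 393.6]), ([321, 391, 10, 6, 45], [325.3, 393.9])]
pred tip at tilt 0,.1,.2 [[299.1, 382.5], [299.6, 364.7], [300.5, 342.4]]
10.4333 [538.2   9.  238.5] along 153.6 65.58038212804662 [ 0.  -0.2  0.5]
```

View pics/t5.png

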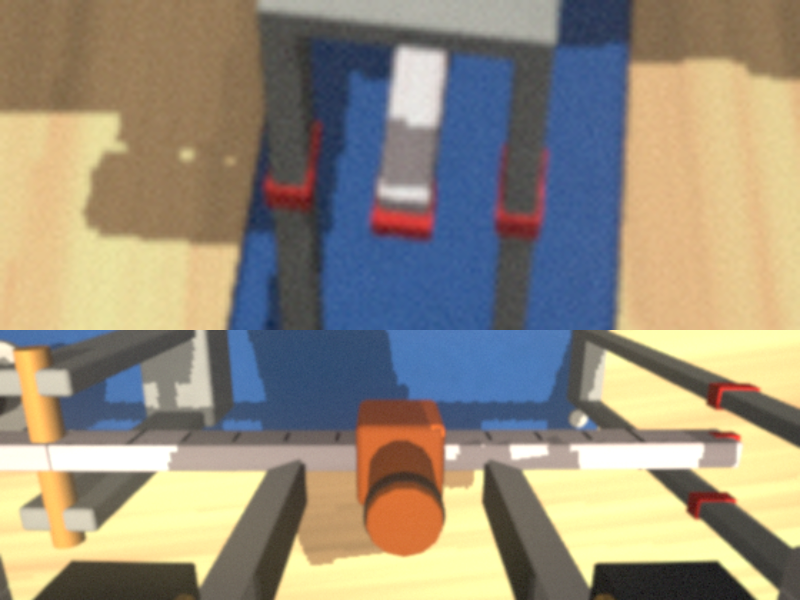

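The tip's red now spans crop rows 205–237, centred slightly below the line between the marks (about 211), so the beam is slightly too low. To fix the zero, I'll fit the tip against the starting picture, where the tilt was exactly 0.2.

```bash
cat > tilt.py <<'E'
from h import *
from scipy.optimize import brentq
u=np.array([.125,.992,0]);z=np.array([0,0,1.]);piv=np.array([520,-143.5,205.]);c=imaging.calibration("side")
def edges(im):
    r=im[:,293:302].astype(float);f=(r[...,0]-r[...,1:].max(-1)).mean(1);f[:345]=0;f=f[:415]
    k=f.argmax();h=f[k]/2;i=k
    while f[i]>h:i-=1
    t=i+(h-f[i])/(f[i+1]-f[i]);i=k
    while f[i]>h:i+=1
    return t,i-1+(f[i-1]-h)/(f[i-1]-f[i])
def row(L,b,t): 
    e=np.cos(t)*u+np.sin(t)*z;n=-np.sin(t)*u+np.cos(t)*z
    return proj(c,[piv+L*e+b*n])[0,1]-.5*0
def tilt(L,b,v): return brentq(lambda t:row(L,b,t)-v,-.3,.3)
E
python3 - <<'E'
from tilt import *
s0=np.load('side.npy');s=np.load('s.npy')
E0,E1=edges(s0),edges(s);print(E0,E1)
for L in(304,306,308):
    b=brentq(lambda b:row(L,b,.2)-E0[1],-25,25);print(L,'b',b,'tilt now',tilt(L,b,E1[1]),'earlier(388)',tilt(L,b,388.))
    print('  top edge b if same', brentq(lambda q:row(L,q,tilt(L,b,E1[1]))-E1[0],-25,40))
cw=dict(np.load('cw.npz'))
g=lambda x,y:(x/1.4286,(y-330)/1.4286+150);f=lambda x,y:(200+x/4.124,340+y/4.125);v=np.array([.992,-.125,0])
for n,a,bb in(('R',(433,208),(740,438)),('L',(376,206),(740,465))):
    p,e=meet(ray(c,f(*a)),ray(cw,g(*bb)));print(n,((p-piv)@u).round(1),((p-piv)@v).round(1),p[2].round(1),e)
q=[((plane(cw,g(x,515),268)-piv)@u).round(1) for x in(365,404,443)];print('knob',q)
E
```

```text
(np.float64(350.71666666666664), np.float64(353.7604166666667)) (np.float64(390.95915492957744), np.float64(395.5427215189873))
304 b -7.511147528018108 tilt now -0.02226940287890261 earlier(388) 0.028344188106995474
  top edge b if same 1.9367308617853551
306 b -5.334195762659064 tilt now -0.015493645033572064 earlier(388) 0.0330592148010239
  top edge b if same 3.8984505167388463
308 b -3.15724405432238 tilt now -0.009100642522775858 earlier(388) 0.03755328567461159
  top edge b if same 5.875059734109047
R 306.0 -6.7 206.7 0.8454893330759509
L 307.8 5.8 207.8 1.0982458153777197
knob [np.float64(145.3), np.float64(157.7), np.float64(170.1)]
```

Taking the red patch as symmetric gives a tilt of about -0.014 to -0.02, which means about 3–4 mm too far out. I'll close gently on the knob so it centres on the TCP, which gives exact relative placing, then release and measure again.

Emit:
apply_moves(rotation=[[0,0,0],[0,0,0],[0,0,0],[0,0,0],[0,0,0]], xyz=[[0,0,0],[0,0,0],[0,0,0],[0,0,0],[0,0,0]], grip=[0.45,0.55,0.62,0.68,0.72], newtons=4)

```text
clock: 10.9
eef_pos: [538.2, 9.0, 238.4]
tool_rot: [-0.196, -3.135, 0.0]
force: [-1.0, 0.1, -0.3]
opening: 36.1
grip_force: 0.0
```

Emit:
apply_moves(rotation=[[0,0,0],[0,0,0],[0,0,0],[0,0,0],[0,0,0]], xyz=[[0,0,0],[0,0,0],[0,0,0],[0,0,0],[0,0,0]], grip=[0.76,0.8,0.8,0.8,0.8])

```text
clock: 11.32
eef_pos: [538.2, 9.1, 238.5]
tool_rot: [0.196, 3.135, 0.0]
force: [-0.1, 2.2, 1.2]
opening: 26.1
grip_force: 4.0
```

Emit:
apply_moves(rotation=[[0,0,0],[0,0,0],[0,0,0],[0,0,0],[0,0,0]], xyz=[[0,0,0],[0,0,0],[0,0,0],[0,0,0],[0,0,0]], grip=[0.6,0.45,0.3,0.3,0.3])

```text
clock: 11.73
eef_pos: [538.2, 9.0, 238.5]
tool_rot: [-0.196, -3.135, 0.0]
force: [0.1, -1.0, -0.1]
opening: 56.1
grip_force: 0.0
```

Emit:
apply_moves(rotation=[[0,0,0],[0,0,0],[0,0,0],[0,0,0],[0,0,0]], xyz=[[0,0,0],[0,0,0],[0,0,0],[0,0,0],[0,0,0]], grip=[0.3,0.3,0.3,0.3,0.3])

```text
clock: 12.15
eef_pos: [538.2, 9.0, 238.5]
tool_rot: [0.196, 3.135, -0.0]
force: [-0.3, -0.1, 0.2]
opening: 66.0
grip_force: 0.0
```

Emit:
apply_moves(rotation=[[0,0,0],[0,0,0],[0,0,0],[0,0,0],[0,0,0]], xyz=[[0,0,0],[0,0,0],[0,0,0],[0,0,0],[0,0,0]], grip=[0.3,0.3,0.3,0.3,0.3])

```text
clock: 12.57
eef_pos: [538.2, 9.0, 238.5]
tool_rot: [-0.196, -3.135, 0.0]
force: [0.9, -0.3, -0.4]
opening: 66.0
grip_force: 0.0
```

```bash
cat > k.py <<'E'
from tilt import *
s0=np.load('side.npy');b0=edges(s0)[1]
s=imaging.capture("side");np.save('s.npy',s);E=edges(s);print(E,np.mean(E))
for L in(304,306.7,308):
    b=brentq(lambda b:row(L,b,.2)-b0,-25,25);print(L,tilt(L,b,E[1]))
o=env.observe();print(o['clock'],((o['eef_pos']-piv)@u).round(1))
E
python3 k.py
```

```text
(np.float64(389.1522842639594), np.float64(393.76241134751774)) 391.45734780573855
304 -0.009612342877933862
306.7 -0.0012999275111877906
308 0.0024875022779204236
12.6167 153.6
```

```bash
python3 - <<'E'
from tilt import *
s=np.load('s.npy')
import tilt
def ed(im,a,b,lo):
    r=im[:,a:b].astype(float);f=(r[...,0]-r[...,1:].max(-1)).mean(1);f[:lo]=0
    k=f.argmax();h=f[k]/2;i=k
    while f[i]>h:i-=1
    t=i+(h-f[i])/(f[i+1]-f[i]);i=k
    while f[i]>h:i+=1
    return t,i-1+(f[i-1]-h)/(f[i-1]-f[i])
l=ed(s,267,273,375);r=ed(s,323,329,380);t=edges(s);print(l,r,t)
cl,cr,ct=map(np.mean,(l,r,t));print('line at tip',cl+(cr-cl)*(297-269.5)/(325.5-269.5),'tip',ct)
for L in(298,302,305,306,307,308):print(L,row(L,0,0).round(2))
E
python3 - <<'E'
import sys;sys.path.insert(0,'.')
from h import *
s=np.load('s.npy');w=imaging.capture("wrist");c=imaging.calibration("wrist");np.savez('cw.npz',**{k:np.array(v) for k,v in c.items()})
m=np.zeros((600,800,3),np.uint8);m[:330,:800]=cv2.resize(s[340:420,200:394],(800,330),interpolation=cv2.INTER_CUBIC)
m[330:]=cv2.resize(w[150:285,360:560],(400,270)).repeat(1,0).copy().__class__((270,400,3),np.uint8) if 0 else cv2.copyMakeBorder(cv2.resize(w[150:285,360:560],(400,270),interpolation=cv2.INTER_CUBIC),0,0,0,400,cv2.BORDER_CONSTANT)
save('/..pics/t6',cv2.convertScaleAbs(m,alpha=1.3)) if 0 else cv2.imwrite('pics/t6.png',cv2.convertScaleAbs(m,alpha=1.3)[:,:,::-1])
E
```

```text
(np.float64(384.396186440678), np.float64(389.4189189189189)) (np.float64(391.3484848484849), np.float64(396.5095238095238)) (np.float64(389.1522842639594), np.float64(393.76241134751774))
line at tip 390.35558697181915 tip 391.45734780573855
298 382.53
302 386.49
305 389.49
306 390.5
307 391.51
308 392.52
```

View pics/t6.png

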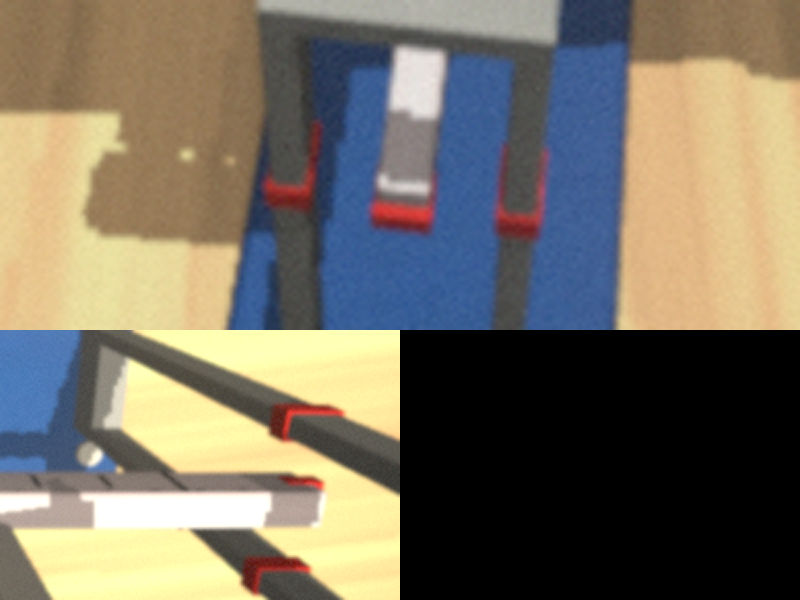

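The tip's red centre is at row 391.5, against 390.4 on the mark line. That leaves a tilt of about -0.003 to -0.007, so I'll re-grip 0.8 mm further in, release and check.

Emit:
apply_moves(rotation=[[0,0,0],[0,0,0],[0,0,0],[0,0,0],[0,0,0]], xyz=[[-0.1,-0.8,0],[-0.1,-0.8,0],[-0.1,-0.8,0],[-0.1,-0.8,0],[-0.1,-0.8,0]], grip=[0.45,0.55,0.62,0.68,0.72])

```text
clock: 13.08
eef_pos: [538.1, 8.2, 238.5]
tool_rot: [-0.196, -3.135, 0.0]
force: [0.2, -0.6, -0.2]
opening: 35.5
grip_force: 0.0
```

Emit:
apply_moves(rotation=[[0,0,0],[0,0,0],[0,0,0],[0,0,0],[0,0,0]], xyz=[[0,0,0],[0,0,0],[0,0,0],[0,0,0],[0,0,0]], grip=[0.76,0.8,0.8,0.8,0.8])

```text
clock: 13.5
eef_pos: [538.1, 8.2, 238.5]
tool_rot: [0.196, 3.135, -0.0]
force: [0.5, 0.9, 0.6]
opening: 26.1
grip_force: 4.0
```

Emit:
apply_moves(rotation=[[0,0,0],[0,0,0],[0,0,0],[0,0,0],[0,0,0]], xyz=[[0,0,0],[0,0,0],[0,0,0],[0,0,0],[0,0,0]], grip=[0.6,0.45,0.3,0.3,0.3])

```text
clock: 13.92
eef_pos: [538.0, 8.2, 238.4]
tool_rot: [-0.196, -3.135, 0.0]
force: [0.6, 0.6, 0.3]
opening: 55.9
grip_force: 0.0
```

Emit:
apply_moves(rotation=[[0,0,0],[0,0,0],[0,0,0],[0,0,0],[0,0,0]], xyz=[[0,0,0],[0,0,20],[0,0,50],[0,0,80],[0,0,90]], grip=[0.2,0.2,0.2,0.2,0.2])

```text
clock: 14.33
eef_pos: [539.3, 8.0, 332.3]
tool_rot: [0.196, 3.132, 0.002]
force: [-0.6, 0.1, 0.6]
opening: 74.9
grip_force: 0.0
```

Emit:
apply_moves(rotation=[[0,0,0],[0,0,0],[0,0,0],[0,0,0],[0,0,0]], xyz=[[0,0,0],[0,0,0],[0,0,0],[0,0,0],[0,0,0]], grip=[0.2,0.2,0.2,0.2,0.2])

```text
clock: 14.75
eef_pos: [537.7, 8.2, 327.5]
tool_rot: [-0.196, -3.134, 0.001]
force: [0.7, -0.0, -0.1]
opening: 75.2
grip_force: 0.0
```

Emit:
apply_moves(rotation=[[0,0,0],[0,0,0],[0,0,0],[0,0,0],[0,0,0]], xyz=[[0,0,0],[0,0,0],[0,0,0],[0,0,0],[0,0,0]], grip=[0.2,0.2,0.2,0.2,0.2])

```text
clock: 15.17
eef_pos: [538.1, 8.2, 328.4]
tool_rot: [-0.196, -3.135, 0.0]
force: [0.5, 0.4, -0.4]
opening: 75.3
grip_force: 0.0
```

```bash
python3 k.py; python3 k.py
```

```text
(np.float64(388.8895184135977), np.float64(393.5261194029851)) 391.2078189082914
304 -0.00796900144748947
306.7 0.0002500269454640806
308 0.003996222872476386
15.2167 152.8
(np.float64(388.87994350282486), np.float64(393.5035842293907)) 391.19176386610775
304 -0.007812705355652023
306.7 0.00039747580707728125
308 0.004139763572443436
15.2667 152.8
```

The beam is settled and steady, within about 0.005 rad of level, and the gripper is clear. I'm handing in.

```bash
python3 -c "
from bench import env
print(env.hand_in())"
```

```text
the job is handed in; nothing more can be done
None
```

I slid the poise out to balance the hub and let go; the beam now rests freely within about 0.005 rad of level, as best the cameras show, with the gripper clear, and the job was handed in at about 15 s.

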